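# Put the test-kit items back in their nests

## Task

Put the four test-kit items away, one after another: the round jar, the square bottle, the oblong cuvette box and the steel weight each go into the nest whose pocket matches its shape and size, standing upright and flat on the pocket's floor. Set each one down rather than dropping it, and do not push or tip the conical flask and the stack of dishes that stand among them.

Things in the scene. Friction and masses are not known exactly. Their poses are not given: they have to be found in the camera images.
- jar: White round plastic jar, upright: body 54 mm across, from 46 mm up a lid 58 mm across, 64 mm tall in all, about 0.12 kg. Origin at the centre of its underside, z up, any yaw.
- bottle: White square plastic bottle, upright: body 44 x 44 mm and 58 mm tall, then a round grey cap 30 mm across from 64 to 84 mm height; about 0.11 kg. Origin at the centre of its underside, x and y square to its flat sides, z up.
- cuvette_box: White oblong closed cuvette box with a grey seam: 96 mm long (its x), 40 mm wide (its y), 46 mm tall, about 0.14 kg. Origin at the centre of its underside, z up.
- weight: Polished steel balance weight, upright: round body 38 mm across and 40 mm tall, above it a neck 18 mm across and a knob 27 mm across from 54 to 63 mm height; about 0.42 kg. Origin at the centre of its underside, z up, any yaw.
- jar_nest: The larger round nest, for the jar: a shallow open ring-walled dish with a round pocket 74 mm across inside, 84 mm outside. Light grey, fixed to the bench; floor 4 mm thick, wall 5 mm thick, rim 14 mm above the bench; origin at the centre of its underside, on the bench, z up. Its place and yaw change from start to start.
- bottle_nest: The square nest, for the square bottle: a shallow open dish with a pocket 60 x 60 mm inside, 70 x 70 mm outside, x and y square to its walls. Light grey, fixed to the bench; floor 4 mm thick, wall 5 mm thick, rim 14 mm above the bench; origin at the centre of its underside, on the bench, z up. Its place and yaw change from start to start.
- box_nest: The oblong nest, for the cuvette box: a shallow open dish with a pocket 112 mm (its x) by 56 mm (its y) inside, 122 x 66 mm outside; the box goes in either way round. Light grey, fixed to the bench; floor 4 mm thick, wall 5 mm thick, rim 14 mm above the bench; origin at the centre of its underside, on the bench, z up. Its place and yaw change from start to start.
- weight_nest: The smaller round nest, for the steel weight: a shallow open ring-walled dish with a round pocket 54 mm across inside, 64 mm outside. Light grey, fixed to the bench; floor 4 mm thick, wall 5 mm thick, rim 14 mm above the bench; origin at the centre of its underside, on the bench, z up. Its place and yaw change from start to start.
- flask: Bystander, loose, to be left where it stands: brown conical stoppered flask, 64 mm across at its foot, narrowing to a 24 mm neck at 66 mm height, 98 mm tall, 0.2 kg. Origin at the centre of its underside. It is the tallest thing in the working area.
- dishes: Bystander, loose, to be left where it stands: pale blue-green stack of three covered round dishes, 78 mm across, 36 mm tall, 0.15 kg. Origin at the centre of its underside. All ten listed things stand at least 115 mm apart from centre to centre; the fixed bench equipment is farther out, beyond x = 0.8 m or more than 0.55 m to either side.
Things that resemble listed ones, but are neither listed nor needed, are in the scene too. Leave any blue look-alike of the bottle alone.

How it is judged:
By the outcome, as a careful person would: the job done as asked, in the order asked, and still so for the second after the job is handed in, with the robot touching nothing.
It also fails if it takes over 104 s, if anything falls off the work surface, if the arm or the gripper's body presses on something with over 40 N, if the wrist force passes 120 N, or if a joint passes its speed limit or range.

## Robot

A 6-joint arm with a two-finger parallel gripper is mounted at the origin on the work surface. World frame = base frame: x ahead of the robot, y to its left, z up, the work surface at z = 0. Lengths are in m, angles in rad, forces in N, time in s.
With the tool pointing down it reaches from about 0.3 to 0.875 m from the base axis. Payload 6.4 kg.
Tool frame: the origin (TCP) lies midway between the tips of the shut fingers; the grasp point (between the pads) lies 19 mm behind it; z points along the fingers, y is the direction in which the jaws open and shut (so a half turn about z gives the same grasp; the last joint's range is limited). The gripper opens to 85 mm and grips with 20 to 120 N. Pads are 22 mm wide; open, the fingers measure 114 mm over their backs; the gripper's body (76 mm by 85 mm) begins 54 mm behind the grasp point. The pads swing forward as they close: fully open they stand 13 mm farther back than shut.
Start: joints at [-0.206, 0.181, 1.607, -0, 1.354, -0.206], TCP at [0.575, 0, 0.21] pointing down, gripper open.
Joint ranges: [-2.99, 2.99], [-0.89, 2.07], [0.3, 2.58], [-1.14, 4.28], [0, 2.63], [-3.12, 3.12]. Speed limits (rad/s): [2.57, 2.57, 3.01, 3.14, 3.14, 3.14].

## Interface

Orientations are given as a unit quaternion [w, x, y, z].
In Python, from bench import ctrl gives the robot as it stands. The module is installed in compiled form; this text tells all that it offers.
- The arm moves only by the tool arm_command, never from a script. Its argument "plan" is one flat list of numbers, 4 for each row, row after row: the shift along the tool's x, y, z in mm, then the turn about the tool's z in rad. A call has 1 to 20 rows; each row shifts and turns the commanded pose from where the row before left it, along the tool's axes as they then stand; what a row does not reach is not made up. A row lasts 1/10 s, in which the tool goes at most 50 mm and 8.59 degrees, less where a joint would pass 70% of its speed; a pose out of reach is approached as far as the arm can. A call is refused whole if a number of a shift passes 50 or a number of a turn 0.15, either way. A call with a gripper value outside its range is refused whole. "grip" is the opening, from 0 (shut) to 1 (fully open), set as the call begins (left out, the last holds). The fingers move at their own pace and stop on an object; the grip force is fixed at half the most. Time passes only in rows, so rows that do not move let the fingers close. It gives the time, the measured TCP pose, the force and the opening at its end, in the units of the state.
- ctrl.get_obs(): the state, without advancing time (a new reading comes with each control period).
- ctrl.camera(name): name is "scene" or "side" or "wrist"; returns a dict with "color" (480x640x3 uint8, red, green, blue), "camera_matrix" (3x3 intrinsics, pixels), "eye" and "attitude" of the camera in the world; the wrist camera has in their place "T_tool_cam" (4x4, takes a point from camera to tool coordinates, whose origin is the TCP and whose axes are the flange's). Camera axes: x right, y up, looking along -z (the intrinsics and any distortion apply to the point x, -y, -z); pixel columns grow to the right and rows downward; lengths in m; the calibration is good to about 2 mm. A picture is of the moment at which its call begins: read the wrist's pose just before it. There is no depth.
- ctrl.hand_in(): hands the job in, once; it reports no verdict.
The state is a dict: "time_s": time; "q": joint angles; "dq": joint speeds; "joint_efforts": joint torques, N m; "eef_pos": TCP position; "eef_rot": TCP orientation; "wrist_force": force on the tool from outside, world axes, zero at the start; "torque": the same for the moment, N m; "opening": opening from 0.0 (shut) to 1.0 (fully open).
Only numpy, scipy, OpenCV 4.12 (cv2) and the standard library are available. Lean on these libraries where they do the work, as an engineer would, in place of code of your own. Each camera call takes 0.05 s, during which the arm holds its last target. There are 200 camera calls.

## Working session

There is one attempt and no reset: what is moved stays moved. The work goes in short steps, Python scripts to look and compute and a tool call to move; the robot and the scene stay as the last step left them, time stands still between calls to the robot, and variables do not carry over. Pictures are saved under pics/ and viewed, about 12 in all and at most 16, crops included, and the job is handed in when it is done.

Besides the shell and the picture viewer there is one more tool, called after "Call:" as name(argument=value, ...), one argument or row to a line, values as JSON. arm_command: Moves the arm, as the interface text tells. Its arguments: {"type":"object","properties":{"plan":{"type":"array","items":{"type":"number"}},"grip":{"type":"number"}},"required":["plan"]}

```bash
mkdir -p pics; cat > h.py <<'E'
import numpy as np, cv2
from bench import ctrl
from scipy.spatial.transform import Rotation as R
def rot(q): return R.from_quat([q[1],q[2],q[3],q[0]]).as_matrix()
def snap(name,fn):
    o=ctrl.get_obs(); c=ctrl.camera(name); cv2.imwrite('pics/'+fn+'.png',c['color'][:,:,::-1])
    K=np.array(c['camera_matrix'])
    if name=='wrist':
        T=np.eye(4);T[:3,:3]=rot(o['eef_rot']);T[:3,3]=o['eef_pos'];T=T@np.array(c['T_tool_cam'])
    else:
        T=np.eye(4);a=np.array(c['attitude']);T[:3,:3]=rot(a) if a.size==4 else a;T[:3,3]=c['eye']
    np.savez('pics/'+fn+'.npz',K=K,T=T); return c
def px(fn,u,v,z):
    d=np.load('pics/'+fn+'.npz');K,T=d['K'],d['T']
    r=np.linalg.solve(K,[u,v,1]);r=T[:3,:3]@[r[0],-r[1],-r[2]];e=T[:3,3]
    return e+r*(z-e[2])/r[2]
def proj(fn,p):
    d=np.load('pics/'+fn+'.npz');K,T=d['K'],d['T']
    c=T[:3,:3].T@(np.array(p)-T[:3,3]); q=K@[c[0],-c[1],-c[2]]; return q[:2]/q[2]
E
python3 - <<'E'
from h import *
for n in ['scene','side','wrist']:
    c=snap(n,n+'0'); print(n,{k:np.round(v,3).tolist() for k,v in c.items() if k!='color'},[k for k in c])
print(ctrl.get_obs())
E
```

```text
scene {'camera_matrix': [[437.468, 0.0, 318.771], [0.0, 437.468, 241.095], [0.0, 0.0, 1.0]], 'eye': [0.796, -0.508, 0.805], 'attitude': [0.91, 0.311, 0.088, 0.261]} ['color', 'camera_matrix', 'eye', 'attitude']
side {'camera_matrix': [[553.3, 0.0, 318.009], [0.0, 553.3, 241.59], [0.0, 0.0, 1.0]], 'eye': [0.276, -0.925, 0.588], 'attitude': [0.857, 0.501, -0.056, -0.104]} ['color', 'camera_matrix', 'eye', 'attitude']
wrist {'camera_matrix': [[371.001, 0.0, 316.592], [0.0, 371.001, 234.08], [0.0, 0.0, 1.0]], 'T_tool_cam': [[0.001, 0.947, 0.32, 0.082], [1.0, -0.001, 0.0, 0.001], [0.001, 0.32, -0.947, -0.163], [0.0, 0.0, 0.0, 1.0]]} ['color', 'camera_matrix', 'T_tool_cam']
{'time_s': 0.15, 'q': array([-2.06256890e-01,  1.81389811e-01,  1.60776893e+00, -1.51835530e-06,
        1.35381880e+00, -2.06308289e-01]), 'dq': array([-0.00073984, -0.00276405, -0.00463636, -0.00266179, -0.00030921,
        0.00018642]), 'joint_efforts': array([ 1.94259010e-03, -4.45260644e+01, -3.51692533e+01, -1.26067753e-04,
        5.82284134e-03,  2.14055274e-05]), 'eef_pos': array([5.74545494e-01, 1.36875747e-04, 2.09584747e-01]), 'eef_rot': array([-5.79133254e-04,  7.07088323e-01,  7.07124900e-01, -3.79583875e-04]), 'wrist_force': array([-0.84484651, -1.31625221, -0.82130037]), 'torque': array([ 0.01044849, -0.04957519,  0.01822107]), 'opening': 0.9994201455969449}
```

View pics/scene0.png

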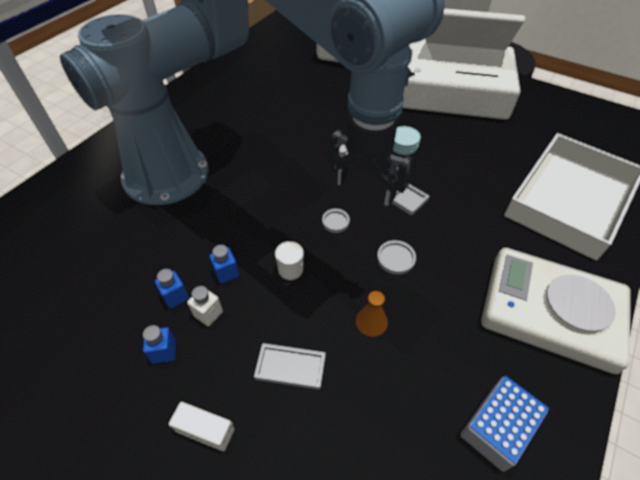

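View pics/side0.png

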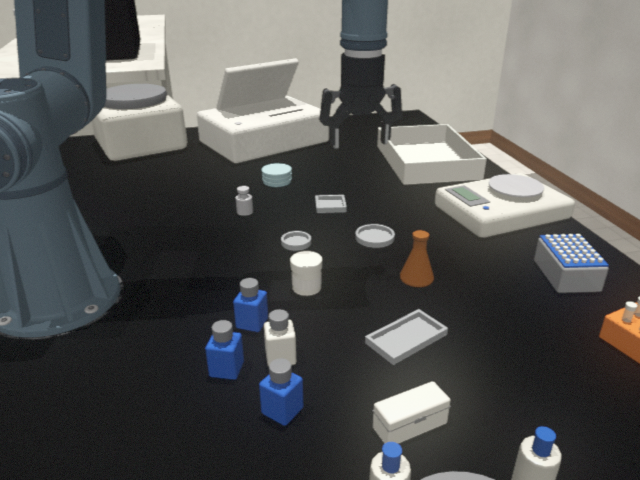

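```bash
python3 - <<'E'
from h import *
for n,s,z in [('jar top',(289,250),.064),('bottle cap',(201,294),.084),('box top',(202,421),.046),('wnest rim',(336,217),.014),('jnest',(397,255),.014),('bxnest',(291,363),.014),('sqnest',(410,197),.014),('flask top',(376,297),.098),('dishes',(406,134),.036),('blue1',(220,251),.084),('blue2',(166,275),.084),('blue3',(152,333),.084)]:
    print(n,px('scene0',*s,z).round(3)[:2])
for n,s,z in [('jar top',(307,260),.064),('bottle cap',(279,319),.084),('box top',(411,403),.046),('wnest rim',(296,239),.014),('jnest',(375,234),.014),('bxnest',(406,334),.014),('sqnest',(331,201),.014),('weight',(243,190),.063),('flask top',(420,235),.098),('dishes',(277,169),.036),('blue1',(249,287),.084),('blue2',(221,329),.084),('blue3',(281,370),.084)]:
    print('side',n,px('side0',*s,z).round(3)[:2])
E
```

```text
jar top [ 0.452 -0.074]
bottle cap [ 0.378 -0.261]
box top [ 0.521 -0.433]
wnest rim [0.469 0.097]
jnest [0.641 0.072]
bxnest [ 0.582 -0.261]
sqnest [0.591 0.251]
flask top [ 0.667 -0.098]
dishes [0.488 0.441]
blue1 [ 0.343 -0.162]
blue2 [ 0.291 -0.264]
blue3 [ 0.358 -0.369]
side jar top [ 0.454 -0.082]
side bottle cap [ 0.37  -0.269]
side box top [ 0.514 -0.439]
side wnest rim [0.467 0.088]
side jnest [0.637 0.067]
side bxnest [ 0.576 -0.268]
side sqnest [0.587 0.252]
side weight [0.378 0.261]
side flask top [ 0.662 -0.102]
side dishes [0.487 0.435]
side blue1 [ 0.337 -0.173]
side blue2 [ 0.284 -0.272]
side blue3 [ 0.353 -0.377]
```

View pics/wrist0.png

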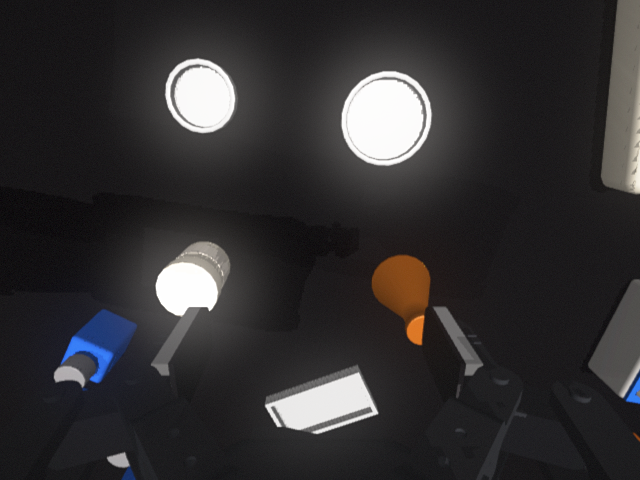

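```bash
python3 - <<'E'
from h import *
for n,s,z in [('wnest rim',(201,95.5),.014),('wn L',(166,96),.014),('wn R',(236,96),.014),('jnest',(386.5,118),.014),('jn L',(341.5,118),.014),('jn R',(431.5,118),.014),('jn T',(387,71.5),.014),('jn B',(386,165),.014),('jar top',(187,288),.064),('flask top',(418,330),.098),('bxn',(322,402),.014)]:
    print(n,px('wrist0',*s,z).round(4)[:2])
E
```

```text
wnest rim [0.4698 0.0935]
wn L [0.438 0.093]
wn R [0.5015 0.0931]
jnest [0.639  0.0742]
jn L [0.5975 0.0742]
jn R [0.6804 0.0743]
jn T [0.637  0.1136]
jn B [0.6411 0.0312]
jar top [ 0.4551 -0.0748]
flask top [ 0.6616 -0.0969]
bxn [ 0.5814 -0.2522]
```

Candidates (scene px):
- Jar: (289,260). The blue-capped white bottles low in the side view at (390,465) and (538,460) are out of the area.
- Bottle: white (204,305), against blue ones at (224,262), (171,287) and (160,344).
- Box: (201,425), against the empty box nest at (290,366) and the rack at (507,420).
- Weight: (342,148), or side (244,200).

I'll check these in one close crop, then move above the jar.

```bash
python3 - <<'E'
import cv2,numpy as np
a=cv2.imread('pics/side0.png');b=cv2.imread('pics/scene0.png')
f=lambda i,x,y,w,h,s:cv2.resize(i[y:y+h,x:x+w],(400,300),interpolation=cv2.INTER_CUBIC)
cv2.imwrite('pics/c1.png',np.vstack([np.hstack([f(a,215,175,80,60,5),f(a,250,300,80,60,5)]),np.hstack([f(b,240,230,100,75,4),f(b,160,390,100,75,4)])]))
E
```

```text
(no output)
```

View pics/c1.png

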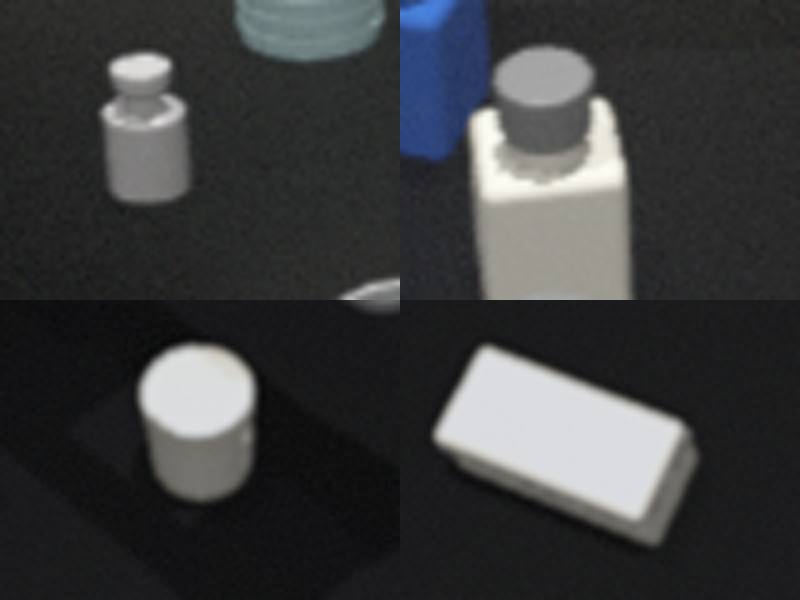

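Call:
arm_command(
  plan=[-12.5,-20,0,0,-12.5,-20,0,0,-12.5,-20,20,0,-12.5,-20,20,0,-13,-20,20,0,-13,-20,20,0,0,0,0,0,0,0,0,0],
  grip=1,
)

```text
time_s: 0.95
eef_pos: [0.4549, -0.0761, 0.1302]
eef_rot: [-0.0, 0.708, 0.707, 0.0]
wrist_force: [0.4, -0.6, 0.3]
opening: 1.003
```

```bash
python3 - <<'E'
from h import *
snap('wrist','w1')
E
```

```text
(no output)
```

View pics/w1.png

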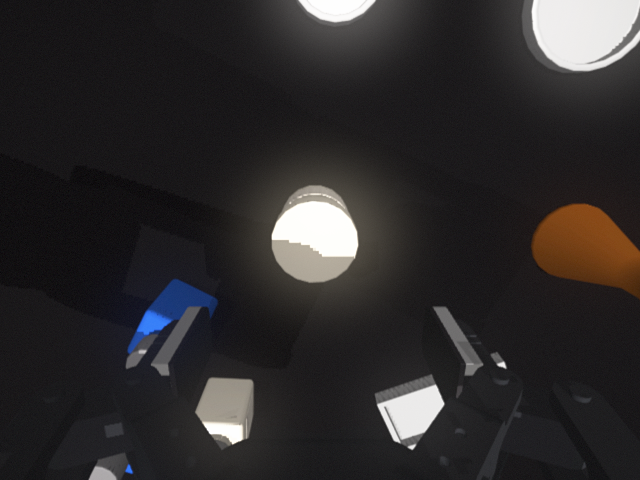

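The crop confirms the steel weight, white bottle, jar and box. In the wrist view the jar lid is centred near (315,241), 86 px across.

```bash
python3 - <<'E'
from h import *
for s in [(315,241),(272,241),(358,241),(315,282)]: print(px('w1',*s,.064).round(4)[:2])
# nests from w1 : wn bottom (337,22)
print(px('w1',337,22,.014).round(4))
E
```

```text
[ 0.4544 -0.0762]
[ 0.4262 -0.0762]
[ 0.4826 -0.0762]
[ 0.4544 -0.1059]
[0.469  0.0607 0.014 ]
```

Call:
arm_command(
  plan=[0,0,20,0,0,0,20,0,0,0,20,0,0,0,18,0,0,0,10,0,0,0,8,0,0,0,0,0],
)

```text
time_s: 1.7
eef_pos: [0.4552, -0.0757, 0.034]
eef_rot: [-0.0, 0.707, 0.707, -0.0]
wrist_force: [0.1, 0.2, 0.1]
opening: 0.997
```

Call:
arm_command(
  plan=[0,0,0,0,0,0,0,0,0,0,0,0,0,0,0,0,0,0,0,0,0,0,0,0,0,0,0,0,0,0,0,0],
  grip=0,
)

```text
time_s: 2.5
eef_pos: [0.4557, -0.0765, 0.036]
eef_rot: [0.001, 0.707, 0.707, 0.0]
wrist_force: [-4.2, -0.1, 11.2]
opening: 0.631
```

Call:
arm_command(
  plan=[0,0,-10,0,0,0,-20,0,0,0,-20,0,0,0,-20,0,0,0,-10,0,0,0,0,0],
)

```text
time_s: 3.1
eef_pos: [0.4563, -0.0765, 0.1161]
eef_rot: [0.002, 0.707, 0.707, 0.001]
wrist_force: [0.3, -0.3, -1.6]
opening: 0.631
```

Call:
arm_command(
  plan=[20,25,0,0,22,27,0,0,22,27,0,0,22,27,0,0,22,27,0,0,22,27,0,0,15,18,0,0,5,5,0,0,0,0,0,0,0,0,0,0],
)

```text
time_s: 4.1
eef_pos: [0.6367, 0.0735, 0.1133]
eef_rot: [-0.001, 0.707, 0.707, -0.001]
wrist_force: [-0.4, 0.3, -1.2]
opening: 0.63
```

```bash
python3 - <<'E'
from h import *
snap('wrist','w2')
E
```

```text
(no output)
```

View pics/w2.png

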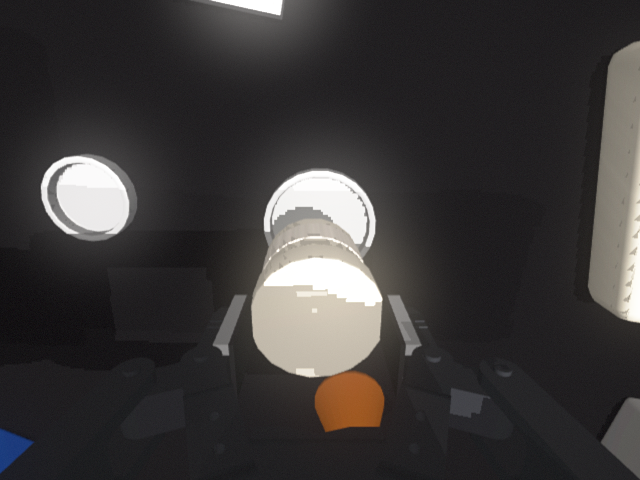

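```bash
python3 - <<'E'
from h import *
o=ctrl.get_obs();print(o['eef_pos'],o['wrist_force'])
for s,z in [((264,222),.014),((377,222),.014),((320,169.5),.014),((42,200),.014),((136,200),.014),((88,155),.014),((89,241),.014)]: print(px('w2',*s,z).round(4)[:2])
print('lid top, if z .141',px('w2',317,314,.141),px('w2',252,314,.141),px('w2',381,314,.141),px('w2',317,258,.141))
E
```

```text
[0.63682196 0.07324518 0.11363046] [-0.43615133 -0.79641875 -1.63335061]
[0.5982 0.0762]
[0.6816 0.0764]
[0.6394 0.1149]
[0.4379 0.0926]
[0.5061 0.0927]
[0.4776 0.1248]
[0.4658 0.061 ]
lid top, if z .141 [0.63755836 0.07481571 0.141     ] [0.61056526 0.07474296 0.141     ] [0.66410664 0.07488726 0.141     ] [0.63752403 0.09989977 0.141     ]
```

Call:
arm_command(
  plan=[0,3,15,0,0,0,20,0,0,0,15,0,0,0,5,0,0,0,0,0],
)

```text
time_s: 4.65
eef_pos: [0.6399, 0.0738, 0.0578]
eef_rot: [-0.001, 0.707, 0.707, -0.001]
wrist_force: [0.3, -0.2, -0.6]
opening: 0.631
```

Call:
arm_command(
  plan=[0,0,3,0,0,0,3,0],
)

```text
time_s: 4.85
eef_pos: [0.6419, 0.074, 0.0542]
eef_rot: [0.001, 0.707, 0.707, 0.001]
wrist_force: [0.3, -0.3, -1.4]
opening: 0.632
```

Call:
arm_command(
  plan=[0,0,3,0,0,0,2,0],
)

```text
time_s: 5.05
eef_pos: [0.6411, 0.0741, 0.0484]
eef_rot: [0.0, 0.707, 0.707, 0.0]
wrist_force: [0.7, -0.1, -0.9]
opening: 0.631
```

Call:
arm_command(
  plan=[0,0,2,0,0,0,2,0,0,0,0,0],
)

```text
time_s: 5.35
eef_pos: [0.6408, 0.074, 0.0439]
eef_rot: [-0.0, 0.707, 0.707, -0.0]
wrist_force: [-0.4, 0.1, -1.4]
opening: 0.632
```

Call:
arm_command(
  plan=[0,0,2,0,0,0,1,0,0,0,0,0],
)

```text
time_s: 5.65
eef_pos: [0.6409, 0.074, 0.0411]
eef_rot: [-0.0, 0.707, 0.707, -0.0]
wrist_force: [-0.3, 0.3, -1.1]
opening: 0.631
```

Call:
arm_command(
  plan=[0,0,1,0,0,0,1,0,0,0,0,0],
)

```text
time_s: 5.95
eef_pos: [0.6412, 0.074, 0.0402]
eef_rot: [0.0, 0.707, 0.707, 0.0]
wrist_force: [-3.4, -0.5, 4.0]
opening: 0.631
```

Call:
arm_command(
  plan=[0,0,1,0,0,0,0,0,0,0,0,0],
)

```text
time_s: 6.25
eef_pos: [0.6413, 0.0741, 0.0401]
eef_rot: [0.0, 0.707, 0.707, 0.0]
wrist_force: [-5.8, 0.7, 10.7]
opening: 0.629
```

Call:
arm_command(
  plan=[0,0,0,0,0,0,0,0,0,0,0,0,0,0,0,0,0,0,0,0],
  grip=1,
)

```text
time_s: 6.75
eef_pos: [0.6409, 0.074, 0.0381]
eef_rot: [-0.0, 0.707, 0.707, -0.0]
wrist_force: [0.3, -0.5, 0.2]
opening: 0.998
```

Call:
arm_command(
  plan=[0,0,-10,0,0,0,-20,0,0,0,-30,0,0,0,-30,0,0,0,-40,0,0,0,-40,0,0,0,0,0,0,0,0,0],
)

```text
time_s: 7.55
eef_pos: [0.6419, 0.074, 0.2105]
eef_rot: [0.001, 0.707, 0.707, 0.001]
wrist_force: [0.1, 0.0, -0.5]
opening: 0.997
```

```bash
python3 - <<'E'
from h import *
snap('wrist','w3');snap('scene','s3');snap('side','d3')
a=cv2.imread('pics/w3.png')
cv2.imwrite('pics/c3.png',np.hstack([cv2.resize(a,(480,360)),cv2.resize(cv2.imread('pics/side0.png')[260:440,200:360],(320,360))]))
E
```

```text
(no output)
```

View pics/w3.png

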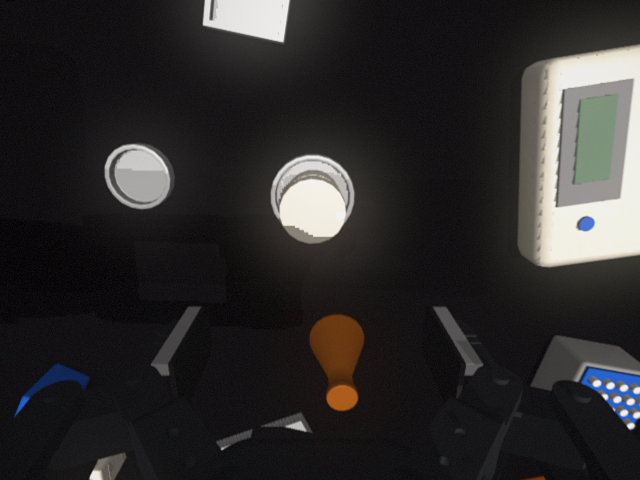

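Call:
arm_command(
  plan=[-15,-12,0,0,-31,-24,0,0,-31,-24,0,0,-31,-24,0,0,-31,-24,0,0,-31,-24,0,0,-31,-24,5,0,-31,-24,10,0,-31,-24,10,0,-31,-24,10,0,-31,-24,5,0,-15,-15,0,0,0,0,0,0,0,0,0,0],
)

```text
time_s: 9.1
eef_pos: [0.3735, -0.2655, 0.1673]
eef_rot: [-0.001, 0.708, 0.707, 0.0]
wrist_force: [0.5, 0.1, -0.5]
opening: 0.998
```

```bash
python3 - <<'E'
from h import *
c=px('w3',313,211,.068);print('jar',c,[px('w3',x,210,.068).round(4) for x in (279.5,346)],'nest',px('w3',271,196,.014).round(4),px('w3',354,196,.014).round(4))
snap('wrist','w4');print(ctrl.get_obs()['eef_pos'])
a=cv2.imread('pics/w4.png');cv2.imwrite('pics/c4.png',cv2.resize(a[150:450,120:520],(800,600)))
E
```

```text
jar [0.63984379 0.07352202 0.068     ] [array([0.6114, 0.0744, 0.068 ]), array([0.6679, 0.0744, 0.068 ])] nest [0.598  0.0742 0.014 ] [0.6801 0.0743 0.014 ]
[ 0.37400208 -0.26521517  0.16758818]
```

View pics/c4.png

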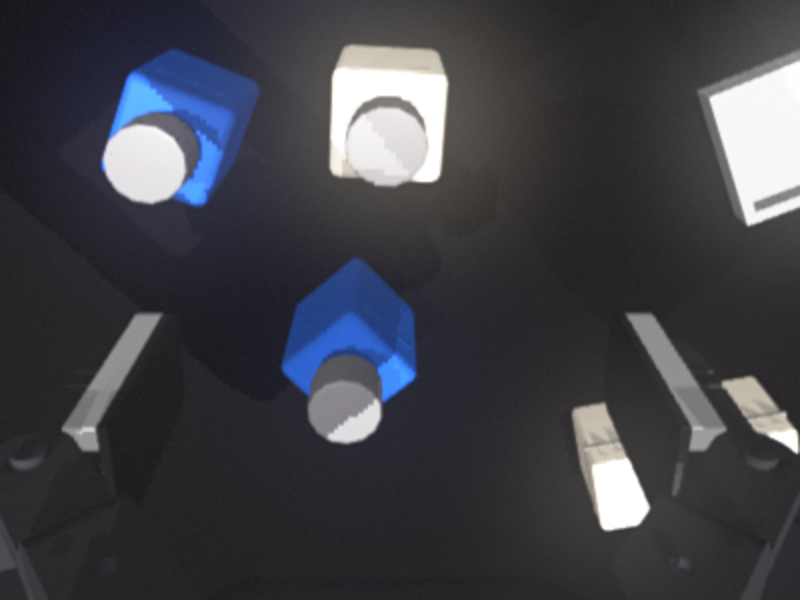

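The white bottle's cap sits at crop (387,148). Its shoulder corners are about (332,69), (447,75), (441,181) and (329,178), with blue bottles at (160,160) and (345,400).

```bash
python3 - <<'E'
from h import *
f=lambda x,y,z:px('w4',120+x/2,150+y/2,z).round(4)[:2]
print('cap',f(387,148,.084),f(346,146,.084),f(428,146,.084))
P=[f(x,y,.058) for x,y in [(332,69),(447,75),(441,181),(329,178)]];print(P,np.mean(P,0))
for i in range(4):
    d=P[(i+1)%4]-P[i];print(np.linalg.norm(d),np.degrees(np.arctan2(d[1],d[0])))
print('blue',f(146,165,.084),f(345,412,.084))
E
```

```text
cap [ 0.3718 -0.2591] [ 0.3576 -0.2584] [ 0.3861 -0.2584]
[array([ 0.3513, -0.2365]), array([ 0.3939, -0.2387]), array([ 0.3926, -0.2805]), array([ 0.3489, -0.2793])] [ 0.371675 -0.25875 ]
0.04265676968547897 -2.956310657503666
0.0418202104251043 -91.78135197368229
0.04371647286778751 178.4270557963825
0.04286723690652338 86.790513682208
blue [ 0.2874 -0.2654] [ 0.355  -0.3679]
```

Call:
arm_command(
  plan=[6,-2,0,0,0,0,0,0.04,0,0,22,0,0,0,25,0,0,0,25,0,0,0,25,0,0,0,20,0,0,0,15,0,0,0,10,0,0,0,0,0],
  grip=0.7,
)

```text
time_s: 10.15
eef_pos: [0.3716, -0.2583, 0.0251]
eef_rot: [-0.001, 0.721, 0.693, 0.0]
wrist_force: [-1.2, 0.2, -0.1]
opening: 0.698
```

Call:
arm_command(
  plan=[0,0,0,0,0,0,0,0,0,0,0,0,0,0,0,0,0,0,0,0,0,0,0,0,0,0,0,0],
  grip=0,
)

```text
time_s: 10.85
eef_pos: [0.3727, -0.2607, 0.0272]
eef_rot: [0.001, 0.721, 0.693, 0.0]
wrist_force: [-0.5, 1.5, 6.1]
opening: 0.489
```

Call:
arm_command(
  plan=[0,0,-10,0,0,0,-20,0,0,0,-30,0,0,0,-30,0,0,0,-30,0,0,0,-15,0,0,0,0,0],
)

```text
time_s: 11.55
eef_pos: [0.3731, -0.2613, 0.1641]
eef_rot: [0.003, 0.721, 0.693, -0.0]
wrist_force: [0.2, -0.7, -1.2]
opening: 0.495
```

Call:
arm_command(
  plan=[20,9,0,0,36,15,0,0,40,17,0,0,40,17,0,0,40,17,0,0,40,17,0,0,40,17,0,0,40,17,0,0,40,17,0,0,40,17,0,0,40,17,0,0,25,13,0,0,10,5,0,0,0,0,0,0,0,0,0,0],
)

```text
time_s: 13.05
eef_pos: [0.5839, 0.1819, 0.1602]
eef_rot: [-0.0, 0.721, 0.693, -0.001]
wrist_force: [0.9, 0.3, -0.3]
opening: 0.492
```

```bash
python3 - <<'E'
from h import *
snap('wrist','w5');o=ctrl.get_obs();print(o['eef_pos'],o['eef_rot'])
E
```

```text
[0.58406423 0.18156902 0.16060921] [-3.30586928e-04  7.21445175e-01  6.92471017e-01 -8.00365186e-04]
```

View pics/w5.png

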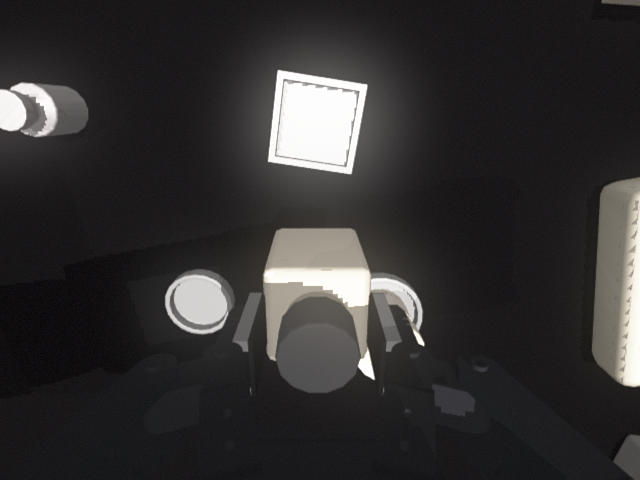

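```bash
python3 - <<'E'
from h import *
P=[px('w5',*s,.014)[:2] for s in [(278,71),(367,86),(351,174),(268,161)]];m=np.mean(P,0);print(np.round(P,4),m)
for i in range(4):
    d=P[(i+1)%4]-P[i];print(np.linalg.norm(d),np.degrees(np.arctan2(d[1],d[0])))
o=ctrl.get_obs();M=rot(o['eef_rot']);print(np.degrees(np.arctan2(M[1,1],M[0,1])), M.T[:2,:2]@(m-o['eef_pos'][:2])*1000)
print('weight knob',px('w5',10,110,.063), 'body ctr', px('w5',38,110,.040))
E
```

```text
[[0.5589 0.2922]
 [0.627  0.2789]
 [0.614  0.2111]
 [0.5457 0.2245]] [0.58637607 0.25165158]
0.06943764335460766 -11.097822580666142
0.06902561561724667 -100.8695520949802
0.06961038512144319 168.91664157815177
0.06904271648176848 78.98704117416428
-2.347928489477569 [70.11841689 -0.56121542]
weight knob [0.38326839 0.27093974 0.063     ] body ctr [0.38548396 0.27075601 0.04      ]
```

Call:
arm_command(
  plan=[20,0,0,0,25,0,0,0,20,0,0,0,5,0,0,0,0,0,0,0.08,0,0,0,0.07,0,0,0,0,0,0,20,0,0,0,25,0,0,0,25,0,0,0,25,0,0,0,15,0,0,0,10,0,0,0,0,0],
)

```text
time_s: 14.5
eef_pos: [0.5869, 0.2521, 0.0401]
eef_rot: [-0.0, 0.771, 0.637, -0.001]
wrist_force: [0.3, -1.2, -1.2]
opening: 0.493
```

Call:
arm_command(
  plan=[0,0,3,0,0,0,2,0,0,0,0,0],
)

```text
time_s: 14.8
eef_pos: [0.5882, 0.2529, 0.037]
eef_rot: [0.0, 0.771, 0.637, 0.001]
wrist_force: [0.7, -0.1, -1.9]
opening: 0.494
```

Call:
arm_command(
  plan=[0,0,1,0,0,0,1,0,0,0,0,0],
)

```text
time_s: 15.1
eef_pos: [0.5876, 0.2528, 0.0343]
eef_rot: [-0.0, 0.771, 0.637, -0.0]
wrist_force: [-0.6, -0.1, -1.7]
opening: 0.492
```

Call:
arm_command(
  plan=[0,0,1,0,0,0,1,0,0,0,0,0],
)

```text
time_s: 15.4
eef_pos: [0.5875, 0.2527, 0.0321]
eef_rot: [-0.0, 0.771, 0.637, -0.0]
wrist_force: [0.1, 0.1, -1.7]
opening: 0.495
```

Call:
arm_command(
  plan=[0,0,1,0,0,0,0,0,0,0,0,0],
)

```text
time_s: 15.7
eef_pos: [0.5878, 0.2528, 0.0314]
eef_rot: [0.0, 0.771, 0.637, 0.0]
wrist_force: [0.8, -0.7, -0.8]
opening: 0.496
```

Call:
arm_command(
  plan=[0,0,1,0,0,0,0,0,0,0,0,0],
)

```text
time_s: 16.0
eef_pos: [0.5878, 0.2529, 0.0313]
eef_rot: [0.0, 0.771, 0.637, 0.0]
wrist_force: [-3.4, -0.9, 5.5]
opening: 0.493
```

Call:
arm_command(
  plan=[0,0,0,0,0,0,0,0,0,0,0,0,0,0,0,0,0,0,0,0],
  grip=0.9,
)

```text
time_s: 16.5
eef_pos: [0.5877, 0.2528, 0.0302]
eef_rot: [-0.0, 0.771, 0.637, -0.0]
wrist_force: [0.6, 0.3, 0.4]
opening: 0.9
```

Call:
arm_command(
  plan=[0,0,-10,0,0,0,-20,0,0,0,-30,0,0,0,-30,0,0,0,-40,0,0,0,-40,0,0,0,0,0,0,0,0,0],
)

```text
time_s: 17.3
eef_pos: [0.5885, 0.253, 0.2025]
eef_rot: [0.001, 0.771, 0.637, 0.002]
wrist_force: [0.3, 0.0, -0.3]
opening: 0.899
```

```bash
python3 - <<'E'
from h import *
snap('wrist','w6');o=ctrl.get_obs();print(o['eef_pos'],o['q'])
P=[px('scene0',160+(x-400)/4,390+(y-300)/4,.046)[:2] for x,y in [(485,345),(690,425),(640,522),(435,435)]];m=np.mean(P,0);print(m)
for i in range(4):
    d=P[(i+1)%4]-P[i];print(np.linalg.norm(d),np.degrees(np.arctan2(d[1],d[0])))
M=rot(o['eef_rot']);print(M.T[:2,:2]@(m+[0,.02]-o['eef_pos'][:2])*1000)
E
```

```text
[0.58744719 0.25277    0.2004625 ] [ 2.21085929e-01  3.29744476e-01  1.44437555e+00 -9.91458475e-06
  1.36732084e+00  4.11047619e-01]
[ 0.52063242 -0.43618039]
0.09725059783108143 12.266577506960106
0.04061540039015517 -80.65981215303675
0.09564235014290487 -168.53322548010956
0.03923003887231098 101.60061574887737
[-669.53312323   60.69786014]
```

View pics/w6.png

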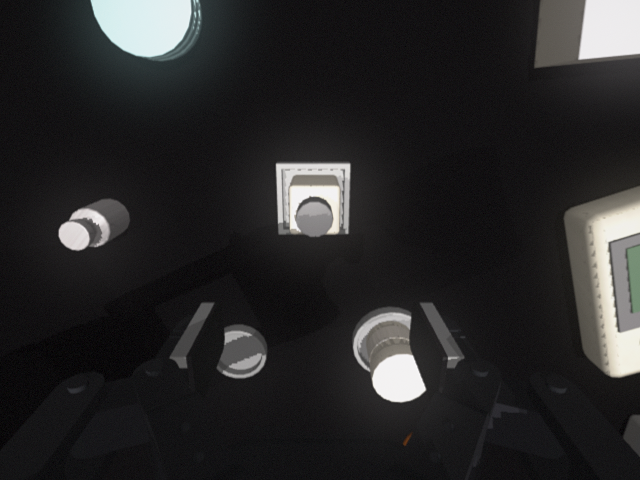

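Call:
arm_command(
  plan=[-20,2,0,0,-35,3,0,0,-42,4,0,0,-42,4,0,0,-42,4,0,0,-42,4,0,0,-42,4,0,0,-42,4,0,0,-42,4,0,0,-42,4,0,0,-42,4,0,0,-42,4,0,0,-42,4,0,0,-42,4,0,0,-42,4,0,0,-42,4,0,0,-30,3,0,0,-17,2,0,0,0,0,0,0],
)

```text
time_s: 19.25
eef_pos: [0.521, -0.4385, 0.1983]
eef_rot: [-0.001, 0.772, 0.636, -0.0]
wrist_force: [0.2, -0.0, 0.1]
opening: 0.901
```

Call:
arm_command(
  plan=[0,0,5,0.148,0,0,5,0.148,0,0,5,0.148,0,0,5,0.148,0,0,5,0.148,0,0,5,0.148,0,0,5,0.148,0,0,5,0.15,0,0,0,0,0,0,0,0],
  grip=1,
)

```text
time_s: 20.25
eef_pos: [0.5225, -0.4356, 0.1599]
eef_rot: [-0.001, 0.995, 0.1, -0.0]
wrist_force: [-0.2, 0.4, 0.3]
opening: 0.994
```

```bash
python3 - <<'E'
from h import *
snap('wrist','w7');o=ctrl.get_obs();print(o['eef_pos'],o['eef_rot'],o['q'])
print('weight knob',px('w6',74,235,.063),px('w6',112,213,.02),'bottle cap',px('w6',314,216,.088))
E
```

```text
[ 0.52258924 -0.43613413  0.16032875] [-2.24653018e-04  9.95027345e-01  9.96018606e-02 -4.29446761e-05] [-8.69497491e-01  4.53215606e-01  1.36130660e+00  1.89018975e-04
  1.32748950e+00  5.01718686e-01]
weight knob [0.38082556 0.2718012  0.063     ] [0.3937319  0.27724478 0.02      ] bottle cap [0.58812715 0.25652353 0.088     ]
```

View pics/w7.png

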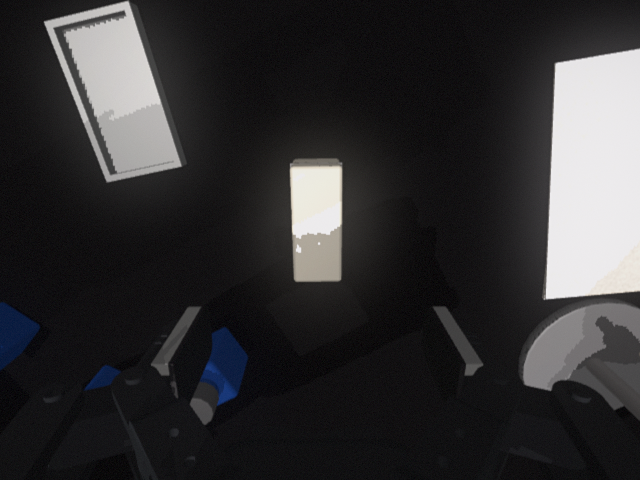

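```bash
python3 - <<'E'
from h import *
o=ctrl.get_obs();M=rot(o['eef_rot']);print('tool y',np.degrees(np.arctan2(M[1,1],M[0,1])))
for C,z in [([(290,167),(341,166),(342,282),(293,282)],.046),([(45,21),(129,2),(186,163),(108,182)],.014)]:
    P=[px('w7',*s,z)[:2] for s in C];m=np.mean(P,0);print(np.round(P,4),m,M.T[:2,:2]@(m-o['eef_pos'][:2])*1000)
    for i in range(4):
        d=P[(i+1)%4]-P[i];print(np.linalg.norm(d),np.degrees(np.arctan2(d[1],d[0])))
print('blue',px('w7',200,412,.084))
E
```

```text
tool y -78.56751161095393
[[ 0.5595 -0.4083]
 [ 0.5678 -0.4453]
 [ 0.4752 -0.4671]
 [ 0.4671 -0.4275]] [ 0.51739346 -0.43702422] [-5.26912553 -0.15744184]
0.037865843841257935 -77.32058333234859
0.09511553002770705 -166.74961384905873
0.04040157141082657 101.61252289987932
0.09437178292455962 11.71957200017395
[[ 0.6235 -0.2111]
 [ 0.6482 -0.2713]
 [ 0.5403 -0.3222]
 [ 0.5113 -0.2593]] [ 0.58082294 -0.26594524] [  90.81195095 -155.26945885]
0.06510112861250583 -67.69890431035527
0.11928196793676381 -154.75394004024383
0.0692592568807533 114.7791503779512
0.12213593525009793 23.25576619119108
blue [ 0.35571693 -0.37336593  0.084     ]
```

Call:
arm_command(
  plan=[-5,0,0,-0.01,0,0,20,0,0,0,25,0,0,0,25,0,0,0,25,0,0,0,25,0,0,0,16,0,0,0,10,0,0,0,0,0],
)

```text
time_s: 21.2
eef_pos: [0.5166, -0.4376, 0.013]
eef_rot: [-0.001, 0.995, 0.102, -0.001]
wrist_force: [-1.1, -0.2, -0.2]
opening: 1.001
```

Call:
arm_command(
  plan=[0,0,0,0,0,0,0,0,0,0,0,0,0,0,0,0,0,0,0,0,0,0,0,0,0,0,0,0,0,0,0,0,0,0,0,0],
  grip=0,
)

```text
time_s: 22.1
eef_pos: [0.5181, -0.4392, 0.0159]
eef_rot: [0.001, 0.995, 0.102, 0.001]
wrist_force: [-0.6, -0.4, 5.9]
opening: 0.447
```

Call:
arm_command(
  plan=[0,0,-10,0,0,0,-20,0,0,0,-30,0,0,0,-30,0,0,0,-20,0,0,0,0,0,0,0,0,0],
)

```text
time_s: 22.8
eef_pos: [0.5171, -0.438, 0.124]
eef_rot: [-0.0, 0.995, 0.102, -0.0]
wrist_force: [-0.0, 0.2, -1.8]
opening: 0.444
```

Call:
arm_command(
  plan=[5,-20,0,0,8,-30,0,0,8,-30,0,0,8,-30,0,0,6,-30,0,-0.11,5,-15,0,-0.11,0,0,0,0,0,0,0,0],
)

```text
time_s: 23.6
eef_pos: [0.5225, -0.2777, 0.1228]
eef_rot: [-0.001, 0.978, 0.21, -0.001]
wrist_force: [0.4, -0.3, -1.7]
opening: 0.441
```

```bash
python3 - <<'E'
from h import *
snap('wrist','w8');o=ctrl.get_obs();print(o['eef_pos'],o['eef_rot'])
E
```

```text
[ 0.52269691 -0.27847151  0.12316343] [-4.63495149e-04  9.77755556e-01  2.09746252e-01 -6.06232486e-04]
```

View pics/w8.png

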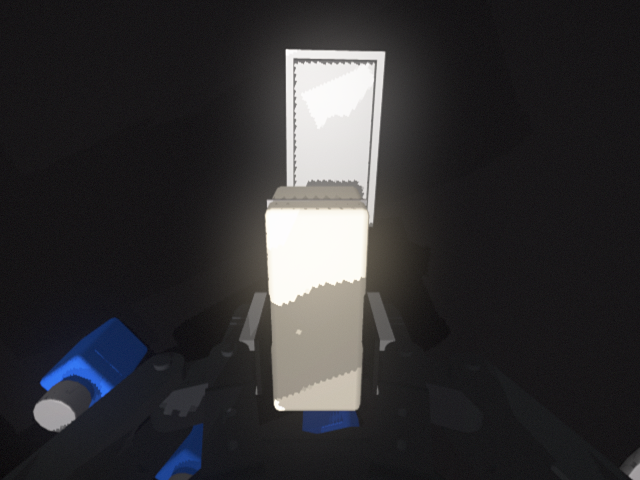

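```bash
python3 - <<'E'
from h import *
o=ctrl.get_obs();M=rot(o['eef_rot'])
C=[(286,49.5),(385,51.5),(373,226),(287.5,186)]
P=[M.T[:2,:2]@(px('w8',*s,.014)[:2]-o['eef_pos'][:2])*1000 for s in C];print(np.round(P,1))
B=[M.T[:2,:2]@(px('w8',*s,.154)[:2]-o['eef_pos'][:2])*1000 for s in [(266,209),(369,209),(360,411),(277,411)]];print(np.round(B,1),np.mean(B,0))
E
```

```text
[[119.7 -20.8]
 [118.6  44.7]
 [ -2.5  42.9]
 [ 28.4 -22. ]]
[[ 48.2 -18.6]
 [ 48.3  19.2]
 [-45.1  19.6]
 [-45.3 -17.6]] [1.52831854 0.65262691]
```

Call:
arm_command(
  plan=[17,4,0,0,25,4,0,0,15,3,0,0.014,0,0,0,0,0,0,20,0,0,0,25,0,0,0,25,0,0,0,15,0,0,0,7,0,0,0,0,0],
)

```text
time_s: 24.65
eef_pos: [0.5788, -0.2649, 0.0313]
eef_rot: [-0.001, 0.979, 0.204, -0.001]
wrist_force: [-0.4, 0.6, -0.8]
opening: 0.448
```

Call:
arm_command(
  plan=[0,0,3,0,0,0,2,0,0,0,1,0,0,0,0,0],
)

```text
time_s: 25.05
eef_pos: [0.5799, -0.2648, 0.0267]
eef_rot: [0.0, 0.979, 0.204, 0.0]
wrist_force: [0.4, -0.4, -1.7]
opening: 0.448
```

Call:
arm_command(
  plan=[0,0,1,0,0,0,1,0,0,0,0,0],
)

```text
time_s: 25.35
eef_pos: [0.5796, -0.2646, 0.0242]
eef_rot: [-0.0, 0.979, 0.204, -0.0]
wrist_force: [-0.2, -0.1, -1.3]
opening: 0.445
```

Call:
arm_command(
  plan=[0,0,2,0,0,0,1,0,0,0,0,0],
)

```text
time_s: 25.65
eef_pos: [0.5795, -0.2646, 0.0209]
eef_rot: [-0.0, 0.979, 0.204, -0.0]
wrist_force: [-0.9, -0.1, -2.2]
opening: 0.445
```

Call:
arm_command(
  plan=[0,0,1,0,0,0,0,0,0,0,0,0],
)

```text
time_s: 25.95
eef_pos: [0.5796, -0.2647, 0.0203]
eef_rot: [-0.0, 0.979, 0.204, -0.0]
wrist_force: [0.3, -0.3, -1.6]
opening: 0.444
```

Call:
arm_command(
  plan=[0,0,1,0,0,0,0,0,0,0,0,0],
)

```text
time_s: 26.25
eef_pos: [0.5798, -0.2648, 0.0199]
eef_rot: [0.0, 0.979, 0.204, 0.0]
wrist_force: [-1.9, 1.2, 5.8]
opening: 0.445
```

Call:
arm_command(
  plan=[0,0,0,0,0,0,0,0,0,0,0,0,0,0,0,0,0,0,0,0],
  grip=0.85,
)

```text
time_s: 26.75
eef_pos: [0.5796, -0.2647, 0.0191]
eef_rot: [-0.0, 0.979, 0.204, -0.0]
wrist_force: [-0.1, 1.0, 0.1]
opening: 0.849
```

Call:
arm_command(
  plan=[0,0,-10,0,0,0,-20,0,0,0,-30,0,0,0,-40,0,0,0,-40,0,0,0,-40,0,0,0,0,0,0,0,0,0],
)

```text
time_s: 27.55
eef_pos: [0.5804, -0.2652, 0.2015]
eef_rot: [0.001, 0.979, 0.204, 0.001]
wrist_force: [-0.3, 0.3, -1.4]
opening: 0.849
```

```bash
python3 - <<'E'
from h import *
snap('wrist','w9');o=ctrl.get_obs();print(o['eef_pos'],o['eef_rot'],o['q'])
E
```

```text
[ 0.57945911 -0.26458546  0.19945345] [7.66701887e-05 9.78977170e-01 2.03969833e-01 4.87705801e-05] [-6.14314957e-01  3.25114319e-01  1.45242237e+00 -3.40709323e-05
  1.36387732e+00  5.45665759e-01]
```

Call:
arm_command(
  plan=[2,-20,0,0,2,-35,0,0,2,-40,0,0,2,-40,0,0,2,-40,0,0,2,-40,0,0,2,-40,0,0,2,-40,0,0,2,-40,0,0,2,-40,0,0,2,-40,0,0,2,-40,0,0,2,-40,0,0,2,-40,0,0,2,-25,0,0,1,-10,0,0,0,0,20,0,0,0,20,0,0,0,0,0,0,0,0,0],
  grip=0.8,
)

```text
time_s: 29.6
eef_pos: [0.3801, 0.2694, 0.1587]
eef_rot: [0.0, 0.979, 0.204, -0.001]
wrist_force: [0.6, 0.2, 0.1]
opening: 0.802
```

```bash
python3 - <<'E'
from h import *
snap('wrist','w10');o=ctrl.get_obs();print(o['eef_pos'],o['eef_rot'],o['q'])
a=cv2.imread('pics/w9.png');b=cv2.imread('pics/w10.png')
cv2.imwrite('pics/c10.png',np.hstack([cv2.resize(a[100:400,220:420],(400,600)),cv2.resize(b[100:400,220:420],(400,600))]))
E
```

```text
[0.38078426 0.26978548 0.15953073] [ 9.40104367e-05  9.79054703e-01  2.03597274e-01 -1.72542575e-04] [ 3.61319533e-01 -1.10971281e-02  1.92180077e+00 -1.40008843e-04
  1.23125916e+00  1.52210099e+00]
```

View pics/c10.png

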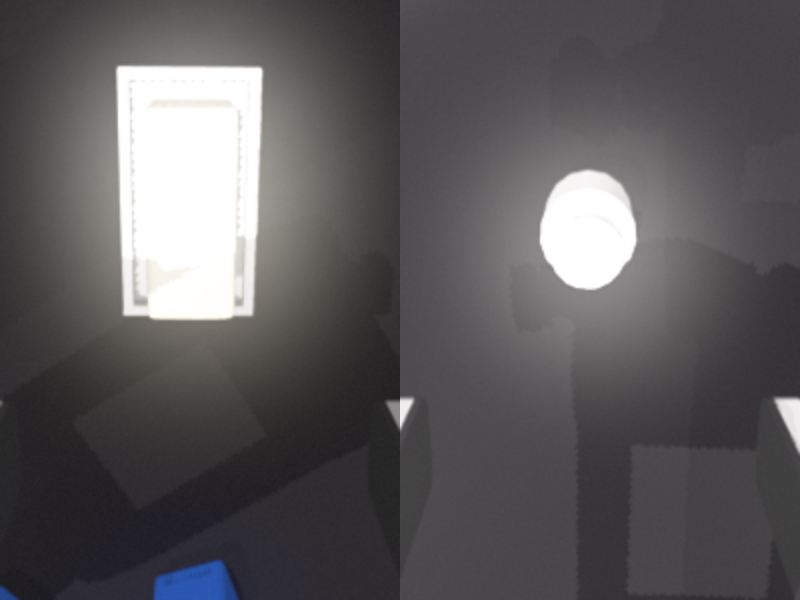

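```bash
python3 - <<'E'
from h import *
o=ctrl.get_obs();M=rot(o['eef_rot'])
f=lambda s,z:(M.T[:2,:2]@(px('w10',*s,z)[:2]-o['eef_pos'][:2])*1000).round(1)
print('knob',f((314.5,226),.063),f((314.5,245),.063),'L/R',f((290,216),.040),f((338,216),.040))
w=[.4698,.0935]
print(o['eef_pos'])
E
```

```text
knob [ 0.5 -0.9] [-14.4  -0.9] L/R [  1.4 -20.4] [ 1.4 17.5]
[0.38078426 0.26978548 0.15953073]
```

Call:
arm_command(
  plan=[0,-1,20,0,0,0,25,0,0,0,25,0,0,0,25,0,0,0,25,0,0,0,17,0,0,0,10,0,0,0,0,0],
)

```text
time_s: 30.45
eef_pos: [0.3799, 0.2708, 0.0119]
eef_rot: [0.0, 0.979, 0.204, -0.001]
wrist_force: [-0.5, 0.2, 0.4]
opening: 0.8
```

Call:
arm_command(
  plan=[0,0,0,0,0,0,0,0,0,0,0,0,0,0,0,0,0,0,0,0,0,0,0,0,0,0,0,0,0,0,0,0],
  grip=0,
)

```text
time_s: 31.25
eef_pos: [0.3813, 0.2718, 0.014]
eef_rot: [-0.0, 0.979, 0.204, 0.001]
wrist_force: [-1.7, 0.4, 6.9]
opening: 0.395
```

Call:
arm_command(
  plan=[0,0,-10,0,0,0,-20,0,0,0,-30,0,0,0,-20,0,0,0,0,0,0,0,0,0],
)

```text
time_s: 31.85
eef_pos: [0.3799, 0.2711, 0.0923]
eef_rot: [-0.0, 0.979, 0.204, 0.0]
wrist_force: [0.5, -0.3, -4.6]
opening: 0.397
```

Call:
arm_command(
  plan=[1,15,0,0,2,30,0,0,2,35,0,0,2,35,0,0,2,35,0,0,2,30,0,0,1,15,0,0,0,4,0,0,0,0,0,0,0,0,0,0],
)

```text
time_s: 32.85
eef_pos: [0.4694, 0.0945, 0.0916]
eef_rot: [-0.0, 0.979, 0.204, -0.001]
wrist_force: [-0.1, 0.3, -4.0]
opening: 0.396
```

```bash
python3 - <<'E'
from h import *
snap('wrist','w11');o=ctrl.get_obs();print(o['eef_pos'],o['eef_rot'],o['wrist_force'])
a=cv2.imread('pics/w11.png');cv2.imwrite('pics/c11.png',cv2.resize(a[130:430,170:470],(600,600)))
E
```

```text
[0.46957188 0.09459965 0.09185951] [-3.28400542e-04  9.78847156e-01  2.04591892e-01 -5.42448986e-04] [-0.26923822 -0.39667594 -5.21446057]
```

View pics/c11.png

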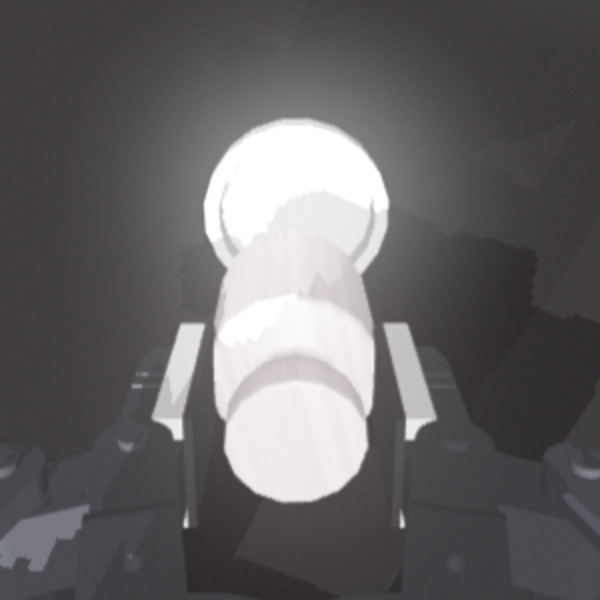

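```bash
python3 - <<'E'
from h import *
o=ctrl.get_obs();M=rot(o['eef_rot'])
f=lambda x,y,z:(M.T[:2,:2]@(px('w11',170+x/2,130+y/2,z)[:2]-o['eef_pos'][:2])*1000).round(1)
print(f(204,207,.014),f(388,207,.014),'top',f(297,119,.014),'knob',f(296,432,.141),f(225,435,.141),f(368,435,.141),f(296,503,.141))
E
```

```text
[  1.4 -29.9] [ 1.5 33. ] top [32.1  1.8] knob [1.8 1.4] [  1.1 -11.4] [ 1.2 14.4] [-13.9   1.5]
```

Call:
arm_command(
  plan=[0,0,15,0,0,0,20,0,0,0,15,0,0,0,10,0,0,0,5,0,0,0,3,0,0,0,2,0,0,0,0,0],
)

```text
time_s: 33.7
eef_pos: [0.4708, 0.0935, 0.0226]
eef_rot: [0.0, 0.979, 0.204, 0.0]
wrist_force: [-0.1, 0.0, -3.8]
opening: 0.394
```

Call:
arm_command(
  plan=[0,0,1,0,0,0,1,0,0,0,0,0],
)

```text
time_s: 34.0
eef_pos: [0.4706, 0.0934, 0.0204]
eef_rot: [0.0, 0.979, 0.204, 0.0]
wrist_force: [0.2, 0.0, -3.9]
opening: 0.395
```

Call:
arm_command(
  plan=[0,0,1,0,0,0,0,0,0,0,0,0],
)

```text
time_s: 34.3
eef_pos: [0.4705, 0.0935, 0.0192]
eef_rot: [-0.0, 0.979, 0.204, -0.0]
wrist_force: [0.0, 0.0, -4.9]
opening: 0.394
```

Call:
arm_command(
  plan=[0,0,1,0,0,0,0,0,0,0,0,0],
)

```text
time_s: 34.6
eef_pos: [0.4705, 0.0935, 0.0182]
eef_rot: [-0.0, 0.979, 0.204, -0.0]
wrist_force: [-0.7, 0.3, -4.1]
opening: 0.391
```

Call:
arm_command(
  plan=[0,0,1,0,0,0,0,0,0,0,0,0],
)

```text
time_s: 34.9
eef_pos: [0.4708, 0.0936, 0.0181]
eef_rot: [-0.0, 0.979, 0.204, 0.0]
wrist_force: [-2.6, 1.1, 5.9]
opening: 0.394
```

Call:
arm_command(
  plan=[0,0,0,0,0,0,0,0,0,0,0,0,0,0,0,0,0,0,0,0],
  grip=0.8,
)

```text
time_s: 35.4
eef_pos: [0.4706, 0.0934, 0.0173]
eef_rot: [0.0, 0.979, 0.204, 0.0]
wrist_force: [0.2, 0.3, 0.8]
opening: 0.797
```

Call:
arm_command(
  plan=[0,0,-10,0,0,0,-20,0,0,0,-30,0,0,0,-40,0,0,0,-40,0,0,0,-40,0,0,0,-30,0,0,0,0,0,0,0,0,0],
)

```text
time_s: 36.3
eef_pos: [0.4708, 0.0935, 0.2283]
eef_rot: [0.0, 0.979, 0.204, 0.001]
wrist_force: [0.1, -0.9, -0.7]
opening: 0.805
```

```bash
python3 - <<'E'
from h import *
snap('scene','s12');snap('side','d12');snap('wrist','w12')
a=cv2.imread('pics/d12.png');b=cv2.imread('pics/w12.png')
cv2.imwrite('pics/c12.png',np.hstack([cv2.resize(a[130:430,200:460],(520,600)),cv2.resize(b[120:440,245:395],(280,600))]))
E
```

```text
(no output)
```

View pics/c12.png

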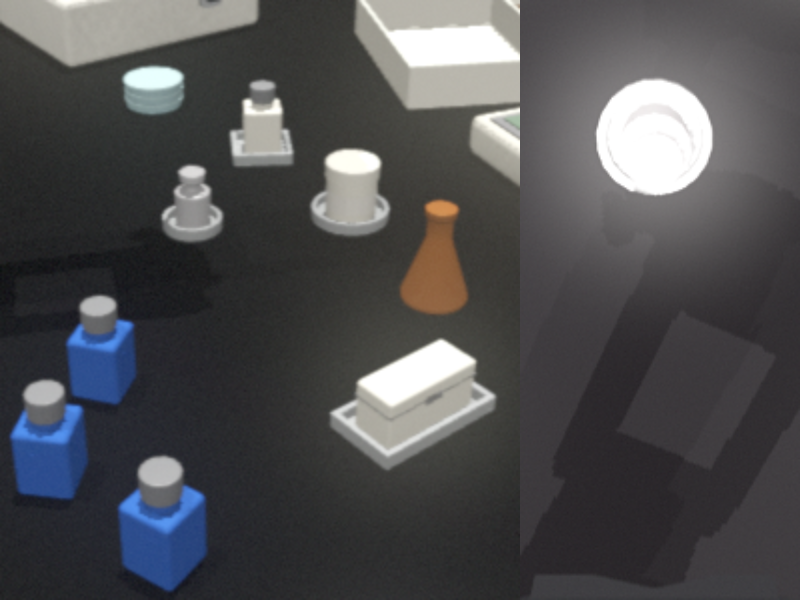

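All four items stand upright in their nests: weight (192,205), bottle (262,125), jar (350,190) and box (415,395). I'll check that the bystanders and blue bottles haven't moved, then hand in.

```bash
python3 - <<'E'
from h import *
a=cv2.imread('pics/side0.png').astype(np.float32);b=cv2.imread('pics/d12.png').astype(np.float32)
for n,(x,y,w,h) in dict(flask=(395,225,45,65),dishes=(257,160,40,30),b1=(230,275,42,60),b2=(203,318,44,62),b3=(256,358,50,66)).items():
    p=cv2.GaussianBlur(a[y:y+h,x:x+w].mean(2),(0,0),1);q=cv2.GaussianBlur(b[y:y+h,x:x+w].mean(2),(0,0),1)
    print(n,np.round(cv2.phaseCorrelate(p,q),2),abs(p-q).mean().round(2))
print(ctrl.get_obs()['time_s'],ctrl.hand_in())
E
```

```text
Traceback (most recent call last):
ValueError: setting an array element with a sequence. The requested array has an inhomogeneous shape after 1 dimensions. The detected shape was (2,) + inhomogeneous part.
```

```bash
python3 - <<'E'
from h import *
a=cv2.imread('pics/side0.png').astype(np.float32);b=cv2.imread('pics/d12.png').astype(np.float32)
for n,(x,y,w,h) in dict(flask=(395,225,45,65),dishes=(257,160,40,30),b1=(230,275,42,60),b2=(203,318,44,62),b3=(256,358,50,66)).items():
    p=cv2.GaussianBlur(a[y:y+h,x:x+w].mean(2),(0,0),1);q=cv2.GaussianBlur(b[y:y+h,x:x+w].mean(2),(0,0),1)
    print(n,np.round(cv2.phaseCorrelate(p,q)[0],2),abs(p-q).mean().round(2))
print(ctrl.get_obs()['time_s'],ctrl.hand_in())
E
```

```text
flask [ 0.53 -0.05] 19.63
dishes [ 0.18 -0.16] 15.76
b1 [ 0.88 -0.  ] 16.21
b2 [ 0.51 -0.05] 11.18
b3 [ 0.13 -0.01] 12.34
the job is handed in; nothing more can be done
36.45 None
```

All four items are in their matching nests, set down in the order asked (jar, square bottle, cuvette box, weight), and I handed the job in at 36.5 s of the 104 s allowed.

- **Setting down:** I lowered each item in 1–3 mm steps until the wrist force showed contact (about 6–11 N). Each contact came 4 mm above the height of the tool when it gripped the item, which matches the nest floor thickness.
- **Seating:** In the last side view all four stand upright inside their pockets. A close wrist picture put the jar within about 1 mm of its nest's centre. The last wrist views of the other three, checked by eye only, also look well seated.
- **Bystanders:** The flask and dishes show no visible move, and neither do the blue bottles. An image comparison against the start gave shifts under 1 pixel (flask 0.5, dishes 0.2, at most 0.9 for one blue bottle).
- **What disagreed:** The image brightness around the bystanders differed clearly between the two pictures, by 11–20 grey levels. I took that as a change in lighting or exposure but did not look further. Early on, the scene and side cameras also disagreed by 5–10 mm, so I worked from the wrist camera, whose measured sizes mostly agreed with the given ones to about 1–2 mm.

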